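Press a bearing sleeve onto the wall gauge

TASK

One of the two bronze sleeves goes over the upright gauge pin of the bench fixture: slide that one right down onto the base plate and let go of it; the other one stays standing on the worktop, and nothing else is disturbed. Then pump the trigger of the ratchet pusher towards its fixed handle until the spring pad presses the sleeve against the pin, and stop with the pad's spring about half pressed in, never at its stop, which would crush the sleeve. The pusher keeps its pressure only while the trigger is squeezed, so finish while still holding it squeezed.

Things in the scene. Friction and masses are not known exactly. Their poses are not given: they have to be found in the camera images.
- fixture: bench-fixed wall gauge: dark steel base plate 250 x 90 x 10 mm, upright steel pin at one end, grey ratchet pusher at the other. Origin: underside of the plate, on the pusher's centre plane. x axis: the pushing direction, from handle to pin; z up. In its frame (mm): pin axis x 85, y 0; handle back x -80; trigger pivot x -45, z 79. The pusher's frame is 34 wide and ends at z 90.
- pin_foot (a point): point on the axis of the steel gauge pin, on top of the base plate (z 10 mm over the worktop). The pin is 22 mm in diameter, stands 51 mm above the plate, and its top 7 mm taper to 12 mm.
- wide_sleeve: bronze sleeve standing on end, outside diameter 36 mm, 45 mm tall, bore 25 mm, open at both ends, 0.16 kg: this one goes over the pin. Origin: centre of its lower end, z along the bore.
- narrow_sleeve: bronze sleeve with the same outside (36 mm, 45 mm tall) but a thick wall and a bore of only 18 mm, too tight for the pin; it stays standing on the worktop. Origin: centre of its lower end.
- trigger (a joint): trigger angle: 0 at rest (leaning away from the handle) to 0.36 rad at its stop; a spring returns it. Squeezing drives the rod forward, 30 mm per rad after up to 5 mm of lost motion: a full squeeze advances it 5 to 10 mm. On the way back the pawl slips over the 5 mm teeth and the rod stays, but once the pad presses with over 3 N its spring pushes the rod back.
- trigger_knee (a point): middle of the trigger's knee, where to push: a bar of 6 mm radius, 18 mm long along the fixture's y, on the pin's side of the handle. In the fixture's frame (mm) at x -36.8, z 124 at rest, x -53.2, z 124 fully squeezed. Above it the trigger leans back to the handle, ending at z 150. 3 to 6 N move it freely, about 12 N with the pad half pressed in.
- rod (a joint): how far the toothed push rod has been driven towards the pin, in m (0 to 0.06; starts at 0.004 to 0.020). Its axis is 30 mm above the worktop, along the fixture's x.
- plunger (a joint): how far the black round pad (20 mm across) at the front end of the rod is pressed into the rod against its spring, in m: 0 free, 0.008 at its stop; 2 N per mm. About half, 0.004, is wanted.
- pad_face (a point): centre of the pad's front face. In the fixture's frame its x is 31.5 mm + rod - plunger; it meets a sleeve on the pin at about x 67 to 69 mm.
- dial: bystander: dial indicator 138 x 57 x 22 mm lying on its back. Origin: centre of its underside. Leave it.
- handle_back (a point): middle of the back face (away from the pin) of the upright fixed handle, at trigger height. The handle is a black grip 15 mm thick along the fixture's x, 22 mm wide, from z 98 to z 154 mm. Handle and trigger together measure 49 mm along x at rest (handle back to the trigger knee's outer face) and 33 mm fully squeezed.
- magnet: bystander: black pot magnet with a knob, 43 mm across, 37 mm high, standing. Origin: centre of its underside. Leave it.
- slip: bystander: steel gauge block 9 x 35 x 18 mm standing on its long edge. Origin: centre of its underside. Leave it.
There are look-alikes about, which are no part of the job. Leave any green look-alike of the wide_sleeve alone. What is shaped like the narrow_sleeve but pink or purple is not meant.

How it is judged:
By the outcome, as a careful person would: the job done as asked, in the order asked, and still so for the second after the job is handed in, while the arm keeps its last pose, push and grip.
It also fails if it takes over 72 s, if anything falls off the work surface, if the arm or the gripper's body presses on something with over 40 N, if the wrist force passes 120 N, or if a joint passes its speed limit or range.

ROBOT

A 7-joint arm with a two-finger parallel gripper is mounted at the origin on a cart in front of the work surface, level with it; the furniture and walls round the work are solid. World frame = base frame: x ahead of the robot, y to its left, z up, the work surface at z = 0. Lengths are in m, angles in rad, forces in N, time in s.
With the tool pointing down it reaches from about 0.425 to 1.025 m from the base axis. Payload 3.6 kg.
Tool frame: the origin (TCP) lies at the very end of the fingers, on their centre line; the grasp point (between the pads) lies 19 mm behind it (manip.grip_depth is the distance from the TCP to the grasp point, in m); x points along the fingers, y is the direction in which the jaws open and shut, and the axes are right-handed (so a half turn about x gives the same grasp; the last joint's range is limited). The gripper opens to 85 mm and grips with 20 to 120 N. Pads are 22 mm wide; open, the fingers measure 114 mm over their backs; the gripper's body (76 mm by 85 mm) begins 54 mm behind the grasp point. The pads swing forward as they close: fully open they stand 13 mm farther back than shut.
Start: joints at [1.143, 0.591, 0.048, 1.609, -0.033, 0.943, -0.034], TCP at [0.238, -0.685, 0.231] pointing down, gripper open.
Joint ranges: [-2.69, 2.69], [-0.47, 2.24], [-1.27, 1.36], [0.19, 2.51], [-1.53, 4.68], [0.08, 2.07], [-3.09, 3.09]. Speed limits (rad/s): [2.57, 2.57, 3.14, 3.14, 3.14, 3.14, 3.14].

INTERFACE

Orientations are given as a unit quaternion [w, x, y, z].
In Python, from station import manip gives the robot as it stands. Calls block until the motion is done:
- manip.goto(position, orientation): joint-space move of the TCP to a pose.
- manip.move_straight(position, orientation=None, vel=0.15): straight line of the TCP; orientation=None keeps the orientation; vel is the mean speed in m/s.
- manip.movej(angles): joint-space move.
- manip.set_gripper(opening, strength=None): finger opening in m; strength is the grip in N (None keeps the last); returns when the fingers have stopped.
- manip.pause(seconds).
- manip.solve_ik(position, orientation): joint angles nearest the present ones, or None.
- manip.read_state(): the state.
- manip.snapshot(name): name is "scene" or "top"; returns (picture, depth): 480x640x3 uint8, red, green, blue; 480x640 float32, m along the optical axis (not along the pixel's ray), 0 where there is no reading.
- manip.calibration(name): a dict with "camera_matrix" (3x3 intrinsics, pixels), "xyz" and "attitude" of the camera in the world. Camera axes: x right, y down, z forward; pixel columns grow to the right and rows downward; lengths in m; the calibration is good to about 2 mm. A picture is of the moment at which its call begins. calibration takes no time and is no camera call.
A pose or a line that the arm cannot do raises manip.MotionError and nothing moves.
- manip.sign_off(): hands the job in, once; it reports no verdict.
The state is a dict: "time": time; "q": joint angles; "joint_vel": joint speeds; "joint_efforts": joint torques, N m; "ee_pos": TCP position; "tool_rot": TCP orientation; "contact_force": force on the tool from outside, world axes, zero at the start; "wrist_torque": the same for the moment, N m; "opening": finger opening in m.
Only numpy, scipy, OpenCV 4.12 (cv2) and the standard library are available. Lean on these libraries where they do the work, as an engineer would, in place of code of your own. Each camera call takes 0.05 s, during which the arm holds its last target. There are 200 camera calls.

## Working session

There is one attempt and no reset: what is moved stays moved. The work goes in short steps, each a Python script; the robot and the scene stay as the last script left them, time stands still between calls to the robot, and variables do not carry over. Pictures are saved under pics/ and viewed, about 8 in all and at most 12, crops included, and the job is handed in when it is done.

```bash
ls; mkdir -p pics; python3 - <<'E'
from station import manip
import cv2,numpy as np
for n in ["scene","top"]:
    p,d=manip.snapshot(n); cv2.imwrite(f"pics/{n}0.png",p[:,:,::-1]); np.savez(f"{n}0.npz",p=p,d=d); print(n,manip.calibration(n))
print(manip.read_state())
E
```

```text
pics
scene {'camera_matrix': array([[439.01576244,   0.        , 317.91059429],
       [  0.        , 439.01576244, 237.91413719],
       [  0.        ,   0.        ,   1.        ]]), 'xyz': array([-0.25759266, -0.67920871,  0.69673887]), 'attitude': array([-0.45064582,  0.79500758, -0.3582135 ,  0.19121816])}
top {'camera_matrix': array([[469.7367514 ,   0.        , 318.27122351],
       [  0.        , 469.7367514 , 245.14044998],
       [  0.        ,   0.        ,   1.        ]]), 'xyz': array([ 0.26437635, -0.03536263,  1.4529328 ]), 'attitude': array([-0.05898617,  0.71426404, -0.69584163,  0.04638907])}
{'time': 0.1, 'q': array([ 1.14251931,  0.59202659,  0.04829061,  1.60971105, -0.03327447,
        0.9427109 , -0.03372695]), 'joint_vel': array([-0.00058325, -0.00235838, -0.00026679, -0.0035975 ,  0.00046667,
        0.00046864,  0.00053559]), 'joint_efforts': array([ 4.06164283e-03, -5.50005198e+01,  1.55314889e+00, -1.98827773e+01,
        9.71640780e-03,  3.79792938e-03,  3.25831522e-06]), 'ee_pos': array([ 0.2379667 , -0.68403077,  0.2302491 ]), 'tool_rot': array([-0.11713078, -0.69705342, -0.11854357,  0.69738392]), 'contact_force': array([0.13788021, 0.57982988, 0.6744581 ]), 'wrist_torque': array([-0.03003416,  0.00904672,  0.00825367]), 'opening': 0.08516171709197728}
```

View pics/scene0.png

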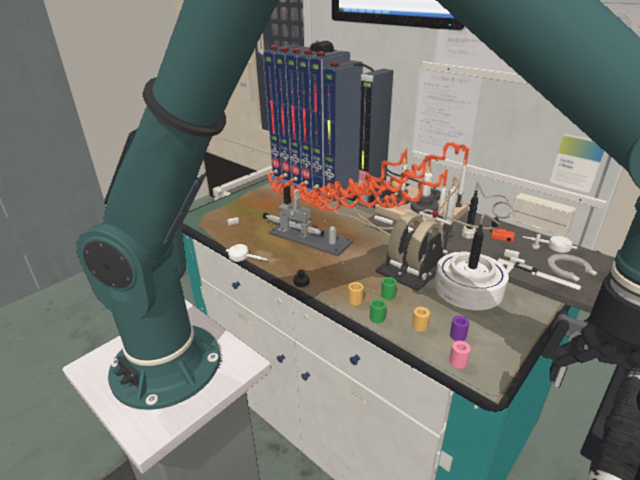

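View pics/top0.png

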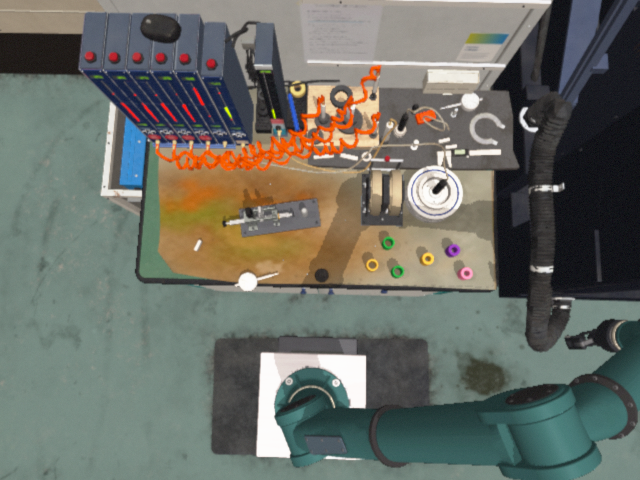

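Scene picture: the fixture is at (305,230) with its pin at (332,236). Bronze candidates are at (356,293) and (421,318). Look-alikes to leave: green (389,288) and (377,311), purple (459,327), pink (460,354). In the top picture the bronze ones are at (372,265) and (428,258), the fixture at (275,217). One close crop montage to compare the bores.

```bash
cat > h.py <<'E'
import numpy as np,cv2
from scipy.spatial.transform import Rotation as R
from station import manip
def cam(n):
    c=manip.calibration(n); q=np.array(c["attitude"]); return c["camera_matrix"],np.array(c["xyz"]),R.from_quat(q[[1,2,3,0]]).as_matrix()
def cloud(n,d):
    K,t,A=cam(n); v,u=np.mgrid[:480,:640]; return np.dstack([(u-K[0,2])/K[0,0]*d,(v-K[1,2])/K[1,1]*d,d])@A.T+t
def ray(n,u,v,z):
    K,t,A=cam(n); r=A@np.array([(u-K[0,2])/K[0,0],(v-K[1,2])/K[1,1],1]); return t+r*(z-t[2])/r[2]
def proj(n,P):
    K,t,A=cam(n); p=K@(A.T@(np.array(P)-t)); return p[:2]/p[2]
E
python3 - <<'E'
from h import *
s=np.load("scene0.npz");t=np.load("top0.npz")
def crop(p,u,v,w,h,k): return cv2.resize(p[v:v+h,u:u+w,::-1],None,fx=k,fy=k,interpolation=cv2.INTER_CUBIC)
a=np.hstack([crop(t['p'],358,232,80,60,5),crop(s['p'],340,272,100,75,4)])
b=np.hstack([crop(t['p'],218,190,108,54,4)[:, :432],crop(s['p'],255,180,92,54,4)])
W=800; b=np.hstack([b,np.zeros((b.shape[0],W-b.shape[1],3),np.uint8)]); 
cv2.imwrite("pics/m1.png",np.vstack([a,b]))
for n,f in (("top",t),("scene",s)):
    C=cloud(n,f['d']); hsv=cv2.cvtColor(f['p'],cv2.COLOR_RGB2HSV)
    m=((hsv[...,0]>12)&(hsv[...,0]<28)&(hsv[...,1]>120)&(hsv[...,2]>120)&(C[...,2]>.012)&(C[...,2]<.07)).astype(np.uint8)
    k,l,st,ce=cv2.connectedComponentsWithStats(m)
    for i in range(1,k):
        if st[i,4]>40:
            Q=C[l==i]; top=Q[Q[:,2]>np.percentile(Q[:,2],90)-.006]
            print(n,ce[i].round(1),st[i],"bbox mid",((Q.min(0)+Q.max(0))/2).round(4),"z",np.percentile(Q[:,2],95).round(4),"top mean",top.mean(0).round(4))
    print(n,"fix pts", )
# fixture from top depth
C=cloud("top",t['d'])[195:245,218:325]; 
np.set_printoptions(linewidth=400)
print((C[::3,::4,2]*1000).astype(int))
E
```

```text
top [426.8 258.9] [420 253  14  13 118] bbox mid [ 0.443  -0.3375  0.0311] z 0.0474 top mean [ 0.4431 -0.3366  0.0444]
top [371.9 265.3] [366 259  13  13  83] bbox mid [ 0.4203 -0.171   0.0317] z 0.0475 top mean [ 0.4192 -0.1699  0.0445]
top fix pts
scene [355.1 291.1] [348 282  15  20 253] bbox mid [ 0.4187 -0.1725  0.0306] z 0.0467 top mean [ 0.4174 -0.1734  0.0444]
scene [420.6 317.1] [413 307  17  22 294] bbox mid [ 0.4407 -0.3398  0.0298] z 0.0464 top mean [ 0.4404 -0.3405  0.0444]
scene fix pts
[[  -3    0    0   -4    1   -5    0    2    1    0   -1   -1    1   -6   -5    0    0    2    2   -1    2   -4    2   -8   -4   -2    0]
 [   2    4   -4    0   -6   -3    2   -3   -3    0   -2    2   -1    2    0   -1    0    2    0   -5    1   -2    1   -1   -8   -2   -1]
 [  -2    3   -2    2   -3   -3   -1   -4    7   -5   -9   -2    1   -4    0   -1   -6    6    0   -3    4   11   11    9   14   -1    2]
 [   1   -5   -8    0   -5    0   -3   -1   -2   -4   -3   -4   -2   -2   -6    3    9   12   15    5   10    3    9   15    9   -5    0]
 [  -4 1452   -3   -5    2    1    3   -3 
[... 1052 characters left out ...]
 -7    0]
 [  -3   -6    5    4 1452   -1    9   12    5    1    9    7   13    4   10    9    9    6  -10    3    0   -4    0    0   -1   -4    1]
 [  -1   -6   -2    0   -2    3    7    6   10    7    7    7    1    0    0   -4    0    4   -3   -1    6   -5   -6   -1   -1   -3   -7]
 [   3    0    2   -5   -6   -5    0   -3   -4    0   -1   -4    4    5   -2   -8   -1    0    4    0    1    0   -5   -4    4    1   -1]
 [   2    1   -4   -2   -1    0   -5   -8    0    1   -4    0    0   -3    6   -4   -3    0   -7   -2    5    0    0    3    1    0   -3]
 [   0   -1   -3    0    0    0   -1    5   -6    3   -2   -2    1   -1    3   -3    5    1   -7   -1    0    0   -5   -3   -1    0    0]]
```

View pics/m1.png

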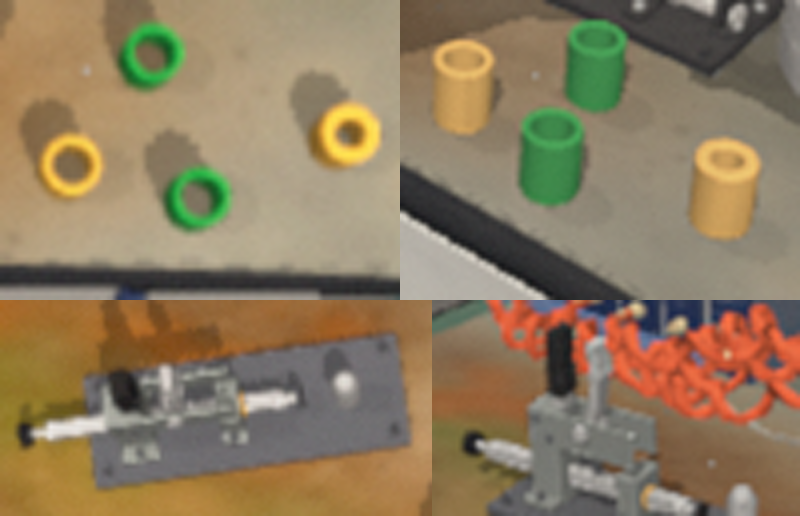

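The lower-left view shows the fixture clearly. The bronze sleeve at top (372,265) has a thin wall and is the wide one. The one at (428,258) has a thick wall and a small bore, so it is the narrow one. Next I locate the fixture.

```bash
cat > fit.py <<'E'
from h import *
from scipy.optimize import least_squares
s=np.load("scene0.npz");t=np.load("top0.npz")
# plate mask in top: grey (low saturation) & dark, height 3..20mm
hsv=cv2.cvtColor(t['p'],cv2.COLOR_RGB2HSV); C=cloud("top",t['d'])
m=np.zeros((480,640),np.uint8); roi=(slice(190,245),slice(230,325))
m[roi]=((hsv[roi][...,1]<75)&(hsv[roi][...,2]<150)).astype(np.uint8)*255
m=cv2.morphologyEx(m,cv2.MORPH_OPEN,np.ones((3,3)));k,l,st,ce=cv2.connectedComponentsWithStats(m)
i=1+st[1:,4].argmax(); cnt=cv2.findContours((l==i).astype(np.uint8),0,1)[0][0]
r=cv2.minAreaRect(cnt); print(r,st[i])
B=np.array([ray("top",u,v,.010) for u,v in cv2.boxPoints(r)]); print(B.round(4), np.linalg.norm(np.diff(B,axis=0),axis=1).round(4))
for n,f in(("top",t),("scene",s)):
    C=cloud(n,f['d']); g=(np.abs(C[...,0]-B[:,0].mean())<.08)&(C[...,1]<B[:,1].mean()-.045)&(C[...,1]>B[:,1].mean()-.13)&(C[...,2]>.04)&(C[...,2]<.075)
    print(n,"pin pts",g.sum(),C[g].mean(0).round(4),C[g].max(0).round(4),np.argwhere(g).mean(0)[::-1])
    g=(np.abs(C[...,0]-B[:,0].mean())<.08)&(np.abs(C[...,1]-B[:,1].mean()-.06)<.08)&(C[...,2]>.11)&(C[...,2]<.17)
    print(n,"handle pts",C[g][:40].round(3).tolist() if n=="x" else (g.sum(),C[g].mean(0).round(4)))
o=cv2.resize(t['p'][185:250,215:330,::-1],None,fx=6,fy=6,interpolation=cv2.INTER_CUBIC)
cv2.polylines(o,[((cv2.boxPoints(r)-[215,185]+.5)*6).astype(int)],True,(0,0,255));cv2.imwrite("pics/m2.png",o)
E
python3 fit.py
```

```text
((279.17999267578125, 217.25999450683594), (28.00143051147461, 79.19596099853516), 81.8698959350586) [ 239  199   82   38 1979]
[[ 0.5897  0.2495  0.01  ]
 [ 0.6317  0.0034  0.01  ]
 [ 0.5431 -0.0114  0.01  ]
 [ 0.5015  0.2324  0.01  ]] [0.2496 0.0899 0.2474]
top pin pts 46 [0.5772 0.0389 0.0559] [0.5898 0.0481 0.0681] [303.95652174 211.2173913 ]
top handle pts (np.int64(106), array([0.5535, 0.1797, 0.1403]))
scene pin pts 64 [0.5751 0.0359 0.0525] [0.5871 0.0476 0.0637] [331.609375 230.3125  ]
scene handle pts (np.int64(179), array([0.5519, 0.1779, 0.134 ]))
```

View pics/m2.png

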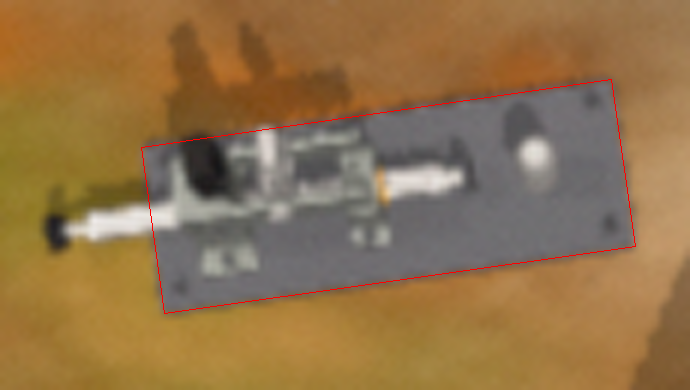

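Plate fit: 249.6 x 89.9 mm, which agrees with the text. Fixture x points along about (0.168, -0.986), and the pin is at (303.7,210.0) in the top image. Now the pick.

```bash
cat >> h.py <<'E'
O=np.array([.5665,.1185,0]); ex=np.array([.1682,-.9858,0]); ex/=np.linalg.norm(ex); ey=np.array([-ex[1],ex[0],0])
def F(x,y,z): return O+ex*x/1e3+ey*y/1e3+[0,0,z/1e3]
def quat(yd):
    M=np.column_stack([[0,0,-1],yd,np.cross([0,0,-1],yd)]); q=R.from_matrix(M).as_quat(); return q[[3,0,1,2]]
E
python3 - <<'E'
from h import *
t=np.load("top0.npz");s=np.load("scene0.npz")
print("pin top ray",ray("top",303.7,210.0,.061),"model",F(85,0,61))
print("pin base model top/scene px",proj("top",F(85,0,61)),proj("scene",F(85,0,61)))
for n,f,uv in(("top",t,(371.9,265.3)),):
    print("sleeve ring ray",ray(n,*uv,.045))
for sg in(1,-1):
    q=quat(sg*ey)
    for P in([.4195,-.1715,.2],[.4195,-.1715,.014],F(85,0,150),F(85,0,25)): print(sg,manip.solve_ik(list(P),list(q)))
    q=quat(sg*ex)
    for P in(F(-20,0,200),F(-20,0,107),F(-40,0,107)): print("push ex",sg,manip.solve_ik(list(P),list(q)))
E
```

```text
pin top ray [0.57985959 0.03950111 0.061     ] model [0.58079634 0.03471089 0.061     ]
pin base model top/scene px [305.28761632 209.73468971] [333.19171245 227.15221532]
sleeve ring ray [ 0.418384   -0.17018369  0.045     ]
1 [ 0.61734928  0.32424963 -0.40572966  2.21802641  0.21361726  0.6349743
  0.22676362]
1 [ 3.71985214e-01  6.70841287e-01 -1.12374633e-01  2.33083759e+00
  4.55912081e-01  1.59000144e-01  1.90100294e-03]
1 [ 0.15271263  0.54650524 -0.40134991  1.98728611  0.33258964  0.6711011
 -0.29031148]
1 [ 0.02819418  0.72349092 -0.23312238  2.04169389  0.38657559  0.41767949
 -0.33512127]
push ex 1 [-0.1550794   0.45602378 -0.22121439  1.96171093  0.1440003   0.73871488
 -1.86291312]
push ex 1 [-0.28761483  0.58079844 -0.04322958  2.0268306   0.04653646  0.5348672
 -1.76560801]
push ex 1 [-0.31556774  0.58249893 -0.05175884  2.02258847  0.05558855  0.53780055
 -1.80835805]
-1 [-0.05809413  0.32520762  0.43407824  2.24510117 -0.2358234   0.61276476
 -2.42269705]
-1 [ 0.15947618  0.68335487  0.17442742  2.33958504 -0.71959625  0.1670306
 -1.96465626]
-1 [-0.42872824  0.55278418  0.408296    2.01328958 -0.35477767  0.64365707
 -2.76046621]
-1 [-0.41189592  0.75986968  0.39443621  2.06152694 -0.66198289  0.4452037
 -2.47847746]
push ex -1 [ 0.26907755  0.57367036 -0.83334352  1.94376761  0.55411601  0.86860938
  0.88242207]
push ex -1 [ 0.17688465  0.68135758 -0.70969924  2.00619193  0.68463038  0.70625592
  0.7725285 ]
push ex -1 [ 0.13687219  0.6804989  -0.70141322  2.0024539   0.67728737  0.70478702
  0.74607016]
```

The pin sits 80 mm from the plate centre, so the fixture origin is shifted by about 5 mm. I anchor the frame on the measured pin.

```bash
cat >> h.py <<'E'
O=O-ex*.0047
E
python3 - <<'E'
from h import *
q=list(quat(ey)); p=np.array([.419,-.1710,0])
print("pin",F(85,0,61),proj("scene",F(85,0,61)))
manip.set_gripper(.065,40)
manip.goto(list(p+[0,0,.16]),q)
manip.move_straight(list(p+[0,0,.014]),q,vel=.12)
print(manip.read_state()["ee_pos"],manip.read_state()["contact_force"])
manip.set_gripper(.0,40)
print(manip.read_state()["opening"])
manip.move_straight(list(p+[0,0,.13]),q,vel=.15)
pc=F(85,0,0)
manip.goto(list(pc+[0,0,.1]),q)
st=manip.read_state();print(st["time"],st["ee_pos"],st["opening"],st["contact_force"])
im=[]
for n in("scene","top"):
    a,d=manip.snapshot(n); np.savez(n+"1.npz",p=a,d=d); u,v=proj(n,F(85,0,65)).astype(int)
    im.append(cv2.resize(a[v-38:v+37,u-50:u+50,::-1],None,fx=4,fy=4,interpolation=cv2.INTER_CUBIC)); print(n,"crop origin",u-50,v-38)
cv2.imwrite("pics/m3.png",np.hstack(im))
E
```

```text
pin [0.58000583 0.03934394 0.061     ] [331.79680839 226.74009186]
[ 0.4192896  -0.1711524   0.01442079] [-0.4263078   0.32517896 -0.05939742]
0.03553258245714021
6.1333 [0.57857421 0.03705387 0.09926009] 0.03563050411079317 [ 0.29629638 -0.20989978 -1.737083  ]
scene crop origin 281 187
top crop origin 253 171
```

View pics/m3.png

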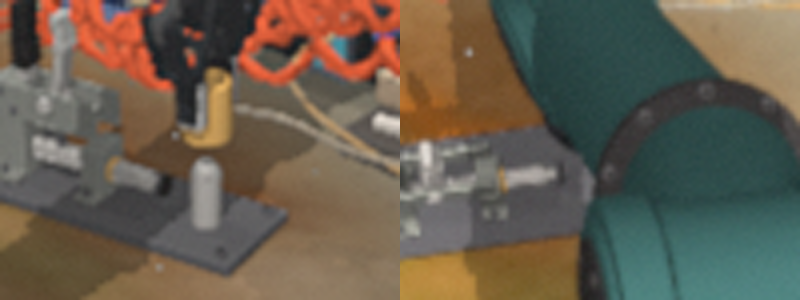

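The scene crop shows the sleeve held upright above the pin. The pin tip at scene px (331.9,226.1) agrees with the model's (331.8,226.7), and the top view is hidden by the arm. I let the arm settle and measure the sleeve against the pin numerically.

```bash
cat > meas.py <<'E'
from h import *
def edges(a,v,u0,u1,test):
    row=[u for u in range(u0,u1) if test(a[v,u].astype(int))]; return row
def run():
    st=manip.read_state(); print(st["ee_pos"].round(4),st["q"].round(4))
    a,d=manip.snapshot("scene"); hsv=cv2.cvtColor(a,cv2.COLOR_RGB2HSV)
    print("hsv pin",hsv[232,331],"plate",hsv[232,318],hsv[232,345])
    e=st["ee_pos"]; b=proj("scene",[e[0],e[1],e[2]-.014]);tp=proj("scene",[e[0],e[1],e[2]+.031]); print("pred sleeve axis bottom/top",b,tp)
    C=cloud("scene",d)
    m=(hsv[...,0]>10)&(hsv[...,0]<30)&(hsv[...,1]>110)&(hsv[...,2]>90)&(np.abs(C[...,0]-.58)<.06)&(np.abs(C[...,1]-.037)<.05)&(C[...,2]>.03)
    for v in range(200,226): 
        u=np.flatnonzero(m[v]); 
        if len(u): print(v,u.min(),u.max(),len(u),end=' | ')
    print()
    for v in range(222,246,2): print(v,a[v,320:345].sum(1).tolist())
    return a
if __name__=="__main__": run()
E
python3 - <<'E'
from meas import *
manip.pause(.4); run()
E
```

```text
[0.58   0.039  0.1001] [ 0.0737  0.6085 -0.3049  2.0183  0.3285  0.561  -0.2915]
hsv pin [ 15  13 160] plate [ 15  12 131] [ 14 109  91]
pred sleeve axis bottom/top [331.86426227 219.18348881] [331.82805564 205.18374897]
203 333 334 2 | 204 332 337 6 | 205 332 338 7 | 206 332 338 7 | 207 333 338 6 | 208 333 338 6 | 209 333 338 6 | 210 333 338 6 | 211 333 338 6 | 212 333 337 5 | 213 333 337 5 | 214 333 337 5 | 215 333 337 5 | 216 333 337 5 | 217 333 337 5 | 218 332 337 6 | 219 326 337 9 | 220 326 337 11 | 221 327 336 10 | 222 331 333 3 | 
222 [206, 207, 205, 206, 212, 211, 201, 232, 310, 358, 375, 371, 377, 374, 364, 342, 291, 239, 217, 225, 228, 236, 234, 237, 235]
224 [202, 207, 209, 203, 211, 200, 206, 203, 196, 201, 203, 199, 199, 202, 201, 210, 211, 209, 217, 219, 216, 217, 231, 231, 233]
226 [207, 215, 206, 208, 209, 205, 207, 201, 200, 203, 250, 316, 322, 300, 243, 208, 208, 212, 209, 211, 215, 219, 221, 221, 230]
228 [202, 205, 211, 211, 214, 215, 212, 207, 219, 332, 468, 543, 551, 540, 468, 339, 237, 214, 222, 221, 222, 222, 223, 222, 225]
230 [246, 192, 168, 170, 182, 205, 2
[... 300 characters left out ...]
 374, 264, 197, 199, 196, 194, 192, 192, 192, 195]
236 [185, 187, 186, 206, 222, 207, 209, 204, 271, 379, 444, 466, 469, 457, 435, 372, 260, 209, 218, 223, 245, 307, 281, 230, 209]
238 [194, 200, 205, 204, 206, 205, 202, 208, 267, 381, 442, 466, 463, 455, 431, 362, 262, 208, 245, 283, 297, 296, 297, 297, 294]
240 [207, 200, 197, 194, 197, 222, 245, 270, 301, 380, 448, 464, 464, 454, 428, 353, 259, 237, 277, 292, 290, 289, 292, 294, 297]
242 [216, 208, 206, 240, 275, 281, 288, 285, 298, 384, 443, 463, 462, 452, 426, 349, 288, 279, 283, 282, 290, 292, 292, 293, 288]
244 [212, 266, 293, 293, 291, 291, 288, 288, 288, 295, 329, 347, 348, 336, 315, 288, 274, 272, 272, 269, 270, 274, 280, 284, 277]
```

Sleeve axis at column 331.9 and pin at 332.0, and the rows agree too, so it is aligned within about 1 mm. I lower it in steps, watching the force.

```bash
python3 - <<'E'
from h import *
pc=F(85,0,0); 
f0=manip.read_state()["contact_force"]
for z in [.078,.072,.066,.060,.054,.048,.042,.036,.030,.026,.024,.023]:
    manip.move_straight([pc[0],pc[1],z],vel=.05); st=manip.read_state(); f=st["contact_force"]-f0
    print(z,st["ee_pos"].round(4),f.round(1),st["time"].__round__(2))
    if np.linalg.norm(f[:2])>12 or f[2]>10: print("STOP"); break
E
```

```text
0.078 [0.5798 0.0394 0.0776] [-0.2  0.  -0.7] 7.28
0.072 [0.5798 0.0393 0.0718] [0.4 0.7 0.1] 7.54
0.066 [0.5797 0.0393 0.0656] [ 0.3  0.1 -0.2] 7.81
0.06 [0.5797 0.0393 0.0596] [ 0.3 -0.8  0.3] 8.07
0.054 [0.5797 0.0393 0.0536] [ 0.6  0.3 -0.7] 8.34
0.048 [0.5797 0.0393 0.0476] [-0.1 -0.6 -0.3] 8.61
0.042 [0.5797 0.0393 0.0416] [ 0.5 -0.4  0. ] 8.88
0.036 [0.5797 0.0393 0.0356] [0.9 0.1 0.3] 9.14
0.03 [0.5797 0.0393 0.0296] [ 0.2 -0.3  0.1] 9.41
0.026 [0.5798 0.0393 0.0258] [-0.1  0.2  0.6] 9.66
0.024 [0.5803 0.0394 0.0249] [-1.4 -0.8  6.8] 9.91
0.023 [0.5803 0.0393 0.0248] [-3.2  0.1 15.2] 10.16
STOP
```

Contact at TCP z 0.0249 means it has seated on the plate. I release, check, and estimate the rod's starting position.

```bash
python3 - <<'E'
from h import *
pc=F(85,0,0)
manip.set_gripper(.06,40); manip.move_straight([pc[0],pc[1],.13],vel=.15)
manip.goto(list(F(5,0,180)),list(quat(ey))); manip.set_gripper(0,60)
manip.pause(.3); st=manip.read_state(); print(st["time"],st["ee_pos"],F(5,0,180),st["opening"])
im=[]
for n in("scene","top"):
    a,d=manip.snapshot(n); np.savez(n+"2.npz",p=a,d=d); u,v=proj(n,F(60,0,50)).astype(int)
    im.append(cv2.resize(a[v-38:v+37,u-50:u+50,::-1],None,fx=4,fy=4,interpolation=cv2.INTER_CUBIC)); print(n,"crop origin",u-50,v-38)
cv2.imwrite("pics/m4.png",np.hstack(im))
for n,u,v in(("top",293.2,214.4),("scene",323.8,233)):
    P=ray(n,u,v,.03); print("pad",n,(P-O)@ex,(P-O)@ey)
E
```

```text
12.75 [0.56657782 0.11827448 0.18004741] [0.56655046 0.11820427 0.18      ] 3.2518433467615745e-07
scene crop origin 274 189
top crop origin 245 173
pad top 0.050259457390183476 -0.0020067399041649742
pad scene 0.05598639608051082 0.002135911470355578
```

View pics/m4.png

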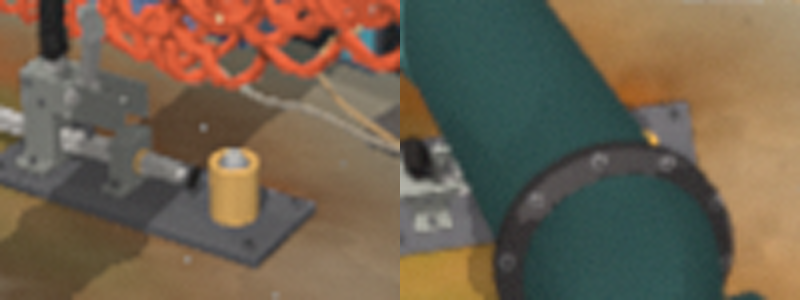

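The sleeve is seated, with the pin tip showing above it at scene px (333,228). The pad is near fixture x 50, so about 17 mm of gap remains. First stroke with the closed fingers, logging force.

```bash
cat > push.py <<'E'
from h import *
q=list(quat(ey)); Z=105
def knee(): 
    st=manip.read_state(); return (st["ee_pos"]-O)@ex*1e3, st
def step(x,f0,vel=.04,pa=.1):
    manip.move_straight(list(F(x,0,Z)),q,vel=vel); 
    if pa: manip.pause(pa)
    fs=[];
    for _ in range(1): xx,st=knee(); fs.append(st["contact_force"])
    f=np.mean(fs,0)-f0; return xx,f@ex,f@ey,f[2],st["time"]
def shot(name):
    a,d=manip.snapshot("scene"); np.savez(name+".npz",p=a,d=d); return a
E
python3 - <<'E'
from push import *
manip.move_straight(list(F(5,0,Z)),q,vel=.12); manip.pause(.3)
f0=manip.read_state()["contact_force"]; np.save("f0.npy",f0); print(knee()[0],f0)
manip.move_straight(list(F(-14,0,Z)),q,vel=.06)
for x in np.arange(-15,-40.1,-1.5):
    r=step(x,f0); print(x,np.round(r,2))
    if abs(r[1])>16: break
shot("p1")
E
```

```text
5.005832386371 [-0.67079527  0.47955761  1.0733775 ]
-15.0 [-14.69  -0.5    1.08  -0.42  14.74]
-16.5 [-16.51  -0.79   1.22  -0.72  15.09]
-18.0 [-18.01   0.55   1.25  -1.79  15.44]
-19.5 [-19.53  -0.18   0.41  -1.09  15.79]
-21.0 [-20.2    2.58   0.99  -0.74  16.14]
-22.5 [-22.06   3.03   0.87   1.57  16.49]
-24.0 [-2.320e+01  5.580e+00  1.000e-02  3.290e+00  1.684e+01]
-25.5 [-24.17   5.99   0.34   2.45  17.19]
-27.0 [-25.48   6.16   0.32   2.79  17.54]
-28.5 [-26.96   6.61   0.4    4.14  17.89]
-30.0 [-28.46   7.54   0.83   3.29  18.24]
-31.5 [-30.03   6.67  -0.31   2.76  18.59]
-33.0 [-31.07   6.97   0.19   3.71  18.94]
-34.5 [-31.56   8.21   0.97   3.64  19.29]
-36.0 [-32.28  10.01   0.61   4.23  19.64]
-37.5 [-33.34  10.4    0.38   5.46  19.99]
-39.0 [-34.62  10.71   0.71   4.95  20.34]
```

The force steps up at about -31.5, earlier than expected. I look at the pad.

```bash
python3 - <<'E'
from h import *
im=[]
for f in("scene2","p1"):
    a=np.load(f+".npz")['p']; im.append(cv2.resize(a[180:255,285:350,::-1],None,fx=6,fy=6,interpolation=cv2.INTER_CUBIC))
cv2.imwrite("pics/m5.png",np.hstack(im))
for x in(45,50,55,60,65): print(x,proj("scene",F(x,0,30)))
E
```

```text
45 [320.28536776 232.35517108]
50 [321.70937668 232.791986  ]
55 [323.13847798 233.23036301]
60 [324.57269903 233.6703105 ]
65 [326.01206737 234.11183693]
```

View pics/m5.png

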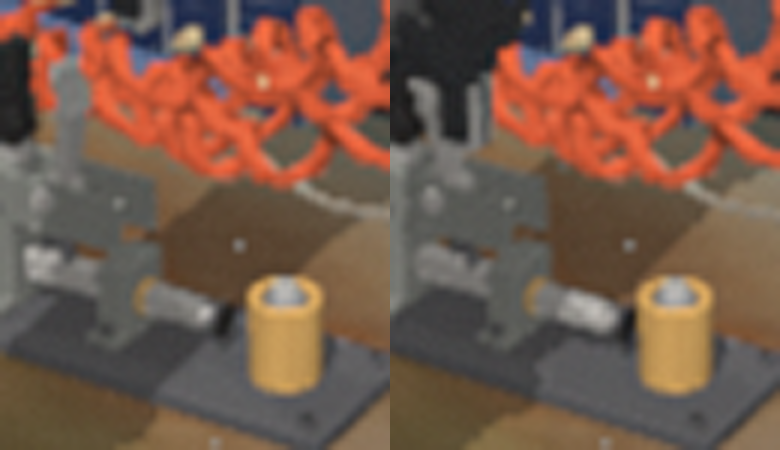

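```bash
cat > pad.py <<'E'
from h import *
def sil(x,r=10,zc=30):
    th=np.linspace(0,2*np.pi,60); return max(proj("scene",F(x,r*np.cos(t),zc+r*np.sin(t)))[0] for t in th)
if __name__=="__main__":
    print("pad right silhouette",{x:round(sil(x),2) for x in(45,50,55,60,65,67)})
    th=np.linspace(0,2*np.pi,60); print("sleeve left",min(proj("scene",F(85+18*np.cos(t),18*np.sin(t),30))[0] for t in th))
    for f in("scene0","scene2","p1"):
        z=np.load(f+".npz");a=z['p'].astype(int).sum(2)
        print(f); 
        for v in(230,232,234,236): print(v,a[v,312:334].tolist())
E
python3 pad.py; python3 -c "
from push import *
x,st=knee(); print(x,st['contact_force'],st['time'])"
```

```text
pad right silhouette {45: np.float64(322.06), 50: np.float64(323.48), 55: np.float64(324.91), 60: np.float64(326.34), 65: np.float64(327.77), 67: np.float64(328.35)}
sleeve left 325.692661819486
scene0
230 [475, 472, 479, 545, 592, 592, 512, 390, 317, 259, 222, 230, 252, 277, 288, 280, 311, 394, 468, 515, 520, 492]
232 [407, 429, 435, 472, 521, 486, 516, 510, 362, 191, 95, 122, 247, 296, 291, 290, 318, 390, 453, 477, 462, 458]
234 [187, 186, 193, 224, 285, 315, 309, 271, 203, 113, 96, 178, 239, 281, 296, 292, 317, 392, 452, 479, 483, 473]
236 [272, 254, 243, 240, 251, 221, 200, 234, 222, 187, 182, 208, 247, 284, 292, 290, 317, 393, 454, 479, 480, 470]
scene2
230 [350, 348, 360, 389, 405, 402, 383, 335, 274, 231, 196, 162, 182, 210, 359, 478, 444, 415, 445, 501, 502, 485]
232 [317, 331, 334, 349, 360, 392, 502, 505, 355, 182, 97, 110, 213, 268, 347, 385, 421, 465, 482, 485, 483, 483]
234 [186, 187, 190, 219, 253, 285, 296, 268, 196, 118, 95, 172, 230, 274, 354, 392, 406, 428, 441, 449, 444, 433]
236 [189, 197, 185, 193, 194, 191, 201, 221, 213, 182, 183, 202, 243, 276, 319, 375, 411, 431, 448, 446, 448, 434]
p1
230 [342, 371, 432, 497, 535, 518, 514, 502, 437, 342, 259, 258, 263, 267, 378, 477, 448, 418, 447, 493, 503, 487]
232 [314, 402, 434, 436, 430, 485, 531, 543, 499, 484, 400, 248, 134, 108, 305, 393, 422, 464, 484, 478, 482, 480]
234 [186, 181, 210, 262, 289, 304, 357, 401, 419, 368, 268, 162, 83, 134, 310, 395, 409, 425, 441, 446, 440, 431]
236 [185, 191, 220, 235, 234, 208, 192, 198, 197, 194, 177, 138, 113, 179, 280, 366, 408, 432, 442, 453, 444, 431]
-34.64401478155587 [  0.32868039 -10.0402155    6.12855878] 20.3917
```

The pad edge moved about 2.4 px, which is 8.6 mm, so the face is now near x 58.5 and not yet in contact. I finish this stroke to the trigger stop so the pawl catches two teeth, then return and make a shorter second stroke.

```bash
python3 - <<'E'
from push import *
f0=np.load("f0.npy")
for x in np.arange(-40,-46,-1):
    r=step(x,f0); print(x,np.round(r,2))
    if abs(r[1])>17: break
shot("p2")
r=step(-15,f0,vel=.06,pa=.3); print(np.round(r,2)); shot("p3")
for f in("p2","p3"):
    a=np.load(f+".npz")['p'].astype(int).sum(2)
    for v in(232,234): print(f,v,a[v,312:334].tolist())
E
```

```text
-40 [-34.9   11.9    0.24   5.26  20.74]
-41 [-34.94  12.94   0.07   6.51  21.09]
-42 [-3.499e+01  1.431e+01  1.000e-02  6.160e+00  2.144e+01]
-43 [-35.07  15.99   0.35   6.96  21.79]
-44 [-35.11  16.78   0.95   7.91  22.14]
-45 [-35.11  18.99   0.35   7.29  22.49]
[-15.58   0.25   0.53  -1.28  23.49]
p2 232 [314, 396, 440, 434, 432, 481, 530, 533, 497, 474, 393, 243, 130, 111, 305, 391, 422, 461, 484, 481, 485, 476]
p2 234 [189, 184, 207, 263, 285, 305, 353, 404, 412, 361, 277, 170, 82, 128, 313, 390, 408, 431, 439, 445, 440, 438]
p3 232 [314, 332, 331, 339, 395, 487, 534, 539, 501, 476, 391, 238, 133, 118, 305, 387, 422, 464, 483, 479, 484, 481]
p3 234 [192, 185, 203, 260, 287, 310, 354, 399, 410, 358, 282, 177, 91, 128, 316, 391, 409, 427, 444, 449, 442, 434]
```

The trigger stop is at about -34.9, and the rod stays put on release. Second, partial stroke to about -28.5.

```bash
cat >> push.py <<'E'
def stroke(xs,xmeas,fmax,verbose=True):
    f0=np.load("f0.npy")
    for x in xs:
        r=step(x,f0,vel=.05,pa=.08)
        if verbose: print(round(x,1),np.round(r,2).tolist())
        if r[0]<=xmeas or r[1]>fmax: break
    return r
E
python3 - <<'E'
from push import *
stroke(np.arange(-18,-40,-1.2),-28.5,12)
a=shot("p4").astype(int).sum(2)
for v in(232,234): print(v,a[v,312:334].tolist())
E
```

```text
-18.0 [-18.13, 0.55, -0.51, -1.29, 23.88]
-19.2 [-19.17, 1.01, 0.78, -1.36, 24.21]
-20.4 [-19.97, 0.98, 0.63, -1.08, 24.54]
-21.6 [-20.41, 4.44, -0.12, 0.42, 24.88]
-22.8 [-21.35, 5.34, 0.42, 1.07, 25.21]
-24.0 [-22.41, 5.57, -1.05, 3.0, 25.54]
-25.2 [-25.45, 2.55, -0.37, 1.73, 25.88]
-26.4 [-26.51, 3.76, 0.66, 0.78, 26.21]
-27.6 [-27.67, 4.89, 0.88, 1.6, 26.54]
-28.8 [-28.54, 5.06, 1.16, 2.16, 26.88]
232 [314, 334, 398, 436, 438, 474, 530, 547, 500, 502, 424, 272, 166, 120, 298, 388, 419, 463, 482, 480, 480, 482]
234 [184, 184, 209, 267, 306, 322, 349, 403, 400, 368, 301, 196, 86, 115, 311, 397, 409, 428, 443, 446, 438, 434]
```

```bash
python3 - <<'E'
from push import *
from pad import sil
def edge(a,v,L):
    r=a[v,318:326].astype(float)
    for i in range(7):
        if r[i]>=L>r[i+1]: return 318+i+(r[i]-L)/(r[i]-r[i+1])
for x in np.arange(-30,-42,-1.2):
    r=stroke([x],-99,99,False); a=shot("p5").astype(int).sum(2)
    print(round(x,1),np.round(r,2).tolist(),[edge(a,v,L) for v,L in((232,300),(233,250),(234,200))])
    if r[0]<-34 or r[1]>13: break
for f in("scene2","p3","p4"):
    a=np.load(f+".npz")['p'].astype(int).sum(2); print(f,[edge(a,v,L) for v,L in((232,300),(233,250),(234,200))])
E
```

```text
-30.0 [-29.24, 6.45, 1.8, 3.72, 27.26] [np.float64(322.93835616438355), np.float64(323.04895104895104), np.float64(323.03478260869565)]
-31.2 [-30.23, 7.07, 0.79, 2.83, 27.64] [np.float64(322.99305555555554), np.float64(323.09302325581393), np.float64(323.06481481481484)]
-32.4 [-31.03, 7.23, 1.15, 2.88, 28.02] [np.float64(323.0934579439252), np.float64(323.1967213114754), np.float64(323.20512820512823)]
-33.6 [-31.42, 8.4, 0.76, 3.79, 28.41] [np.float64(323.41614906832297), np.float64(323.5421686746988), np.float64(323.4144144144144)]
-34.8 [-31.8, 9.73, 1.2, 4.86, 28.79] [np.float64(323.5570469798658), np.float64(323.64150943396226), np.float64(323.44166666666666)]
-36.0 [-32.45, 10.59, 0.56, 4.41, 29.18] [np.float64(323.50331125827813), np.float64(323.66013071895424), np.float64(323.5945945945946)]
-37.2 [-33.4, 11.11, 1.38, 5.26, 29.56] [np.float64(323.74), np.float64(323.9144385026738), np.float64(323.90076335877865)]
-38.4 [-34.48, 10.45, 0.97, 6.72, 29.94] [np.float64(323.9136690647482), np.float64(324.14736842105265), np.float64(324.18823529411765)]
scene2 [np.float64(320.3179190751445), np.float64(320.10084033613447), np.float64(319.94444444444446)]
p3 [np.float64(322.5947712418301), np.float64(322.680981595092), np.float64(322.7809523809524)]
p4 [np.float64(322.8157894736842), np.float64(322.90340909090907), np.float64(322.96190476190475)]
```

The force step at -31 occurs in both strokes even without contact. It is likely the fingertip (z 105) touching the lever below the knee, so I raise to z 115. The pad face is at about 63.7, leaving 3.5 to 5 mm. Third stroke, logging force plus the rod-end and sleeve edges.

```bash
cat > s3.py <<'E'
from push import *
import push,sys
push.Z=115
def cross(r,u0,L,up):
    for i in range(len(r)-1):
        if (up and r[i]<L<=r[i+1]) or (not up and r[i]>=L>r[i+1]): return u0+i+(r[i]-L)/(r[i]-r[i+1])
    return np.nan
def look():
    a=manip.snapshot("scene")[0]; g=a.astype(float).sum(2); np.save("last.npy",a)
    rod=np.mean([cross(g[v,318:327],318,L,False) for v,L in((232,300),(233,250),(234,200))])
    sat=(a.max(2).astype(float)-a.min(2))
    sl=np.nanmean([cross(sat[v,322:332],322,80,True) for v in range(232,242)])
    sr=np.nanmean([cross(sat[v,333:345],333,80,False) for v in range(232,242)])
    return np.round([rod,sl,sr],2).tolist()
def run(xs,xmin,fmax):
    f0=np.load("f0.npy")
    for x in xs:
        r=step(x,f0,vel=.05,pa=.1); print(round(float(x),1),np.round(r,2).tolist(),look(),flush=True)
        if r[0]<xmin or r[1]>fmax: break
E
python3 - <<'E'
from s3 import *
f0=np.load("f0.npy")
push.Z=105; step(-15,f0,vel=.08,pa=0); push.Z=115; step(-15,f0,pa=.3)
np.save("f0.npy",manip.read_state()["contact_force"]); print(look())
run(np.arange(-18.5,-31,-1.5),-28,8.5)
E
```

```text
[324.11, 326.63, 337.39]
-18.5 [-18.66, 0.15, -0.11, -0.15, 31.53] [324.08, 326.64, 337.39]
-20.0 [-19.92, 0.88, 0.34, -0.22, 31.93] [324.11, 326.63, 337.39]
-21.5 [-20.39, 2.5, -0.81, 1.88, 32.33] [324.11, 326.64, 337.39]
-23.0 [-23.2, 3.16, -0.64, 1.49, 32.73] [324.08, 326.63, 337.39]
-24.5 [-24.58, 3.09, -0.77, 1.74, 33.13] [324.06, 326.63, 337.4]
-26.0 [-26.09, 2.66, 0.27, 1.88, 33.53] [324.09, 326.64, 337.38]
-27.5 [-27.22, 3.99, 0.68, 3.98, 33.93] [324.08, 326.64, 337.39]
-29.0 [-28.19, 6.04, -0.15, 4.26, 34.33] [324.35, 326.65, 337.39]
```

```bash
python3 - <<'E'
from s3 import *
run(np.arange(-30,-42,-1.),-35.8,13)
E
```

```text
-30.0 [-28.9, 6.22, -0.65, 4.23, 34.73] [324.54, 326.64, 337.37]
-31.0 [-29.81, 5.67, 1.57, 3.9, 35.13] [324.6, 326.66, 337.38]
-32.0 [-30.8, 5.78, 0.09, 3.58, 35.53] [324.85, 326.66, 337.37]
-33.0 [-31.68, 5.86, 0.5, 3.69, 35.93] [324.91, 326.66, 337.39]
-34.0 [-32.52, 6.32, -0.61, 4.27, 36.33] [324.94, 326.83, 337.47]
-35.0 [-33.47, 6.0, 0.18, 3.15, 36.73] [nan, 326.98, 337.56]
-36.0 [-34.36, 5.69, 0.35, 4.5, 37.13] [325.64, 327.1, 337.74]
-37.0 [-35.13, 7.17, 0.89, 3.45, 37.53] [325.64, 327.14, 337.78]
-38.0 [-35.81, 7.36, 0.59, 4.69, 37.93] [325.68, 327.14, 337.81]
```

The sleeve began to slide at knee -31.9 and stopped against the pin at about -34.3. The pad is pressed about 1 mm (2 N), so releasing keeps the rod. Final stroke next: find where driving starts, then add about 3 mm of rod.

```bash
python3 - <<'E'
from s3 import *
f0=np.load("f0.npy")
step(-15.5,f0,vel=.08,pa=.3); f=manip.read_state()["contact_force"]; print(f-f0); np.save("f0.npy",f); print(look())
run(np.arange(-19.5,-34,-1.25),-40,6.5)
E
```

```text
[0.28638662 0.37152195 0.3321246 ]
[325.71, 327.11, 337.82]
-19.5 [-19.79, -0.02, -1.17, -0.31, 39.12] [325.69, 327.14, 337.8]
-20.8 [-20.03, 2.04, -0.43, 0.59, 39.52] [325.7, 327.13, 337.81]
-22.0 [-21.65, 4.04, -0.92, 2.06, 39.92] [325.66, 327.15, 337.79]
-23.2 [-23.25, 3.43, -0.61, 1.63, 40.32] [325.71, 327.13, 337.82]
-24.5 [-24.68, 2.62, -0.01, 1.97, 40.72] [325.66, 327.12, 337.8]
-25.8 [-25.83, 3.94, -0.02, 3.31, 41.12] [325.65, 327.12, 337.81]
-27.0 [-26.61, 5.39, -0.11, 2.25, 41.52] [325.7, 327.15, 337.8]
-28.2 [-27.15, 5.82, 0.23, 3.1, 41.92] [325.7, 327.14, 337.81]
-29.5 [-27.74, 6.98, -0.14, 3.01, 42.32] [325.72, 327.13, 337.79]
```

```bash
python3 - <<'E'
from s3 import *
run(np.arange(-30.5,-39,-1.),-31.2,11.3)
E
```

```text
-30.5 [-28.35, 8.29, 0.16, 4.05, 42.72] [325.69, 327.14, 337.8]
-31.5 [-29.06, 7.41, -0.31, 3.85, 43.12] [325.7, 327.15, 337.82]
-32.5 [-29.78, 8.64, -1.04, 4.92, 43.52] [325.69, 327.11, 337.78]
-33.5 [-30.55, 9.29, -0.3, 5.52, 43.92] [325.71, 327.11, 337.8]
-34.5 [-31.31, 10.04, -0.81, 5.47, 44.32] [325.72, 327.12, 337.81]
```

Force is 10.0 N and rises 0.8 N per mm of knee travel, which matches the pad spring. The dark edge tracks the pad, so I use the rod's tail knob to cross-check the rod travel.

```bash
python3 - <<'E'
from s3 import *
for x in(-110,-120,-130): print(x,proj("scene",F(x,0,30)))
ims={f:np.load(f+".npz")['p'] for f in("scene2","p3","p5")}; ims["now"]=np.load("last.npy")
print(look())
G={k:cv2.cvtColor(v,cv2.COLOR_RGB2GRAY).astype(np.float32) for k,v in ims.items()}
o=np.vstack([np.hstack([cv2.resize(ims[k][205:240,255:325,::-1],None,fx=5.5,fy=5.5,interpolation=cv2.INTER_CUBIC) for k in p]) for p in(("scene2","p3"),("p5","now"))])
cv2.imwrite("pics/m6.png",o)
for k in G:
    print(k); 
    for v in(215,217,219): print(v,G[k][v,258:286].astype(int).tolist())
E
```

```text
-110 [278.52617769 219.54553414]
-120 [275.98164274 218.76499772]
-130 [273.45417744 217.98969741]
[325.72, 327.1, 337.79]
scene2
215 [109, 106, 106, 106, 80, 41, 31, 56, 139, 148, 130, 150, 165, 166, 152, 143, 128, 112, 106, 103, 101, 110, 114, 112, 113, 103, 93, 106]
217 [106, 105, 103, 102, 80, 42, 25, 31, 79, 120, 146, 159, 169, 166, 170, 180, 184, 193, 187, 172, 162, 139, 117, 113, 116, 116, 115, 117]
219 [104, 104, 104, 102, 103, 101, 92, 91, 91, 99, 111, 121, 133, 146, 148, 149, 147, 151, 159, 166, 166, 151, 125, 114, 112, 117, 116, 117]
p3
215 [107, 107, 105, 103, 104, 104, 85, 56, 36, 29, 53, 63, 91, 120, 139, 143, 128, 112, 105, 102, 101, 110, 115, 113, 114, 104, 93, 106]
217 [106, 104, 103, 102, 104, 104, 84, 48, 28, 48, 122, 161, 169, 166, 171, 180, 186, 193, 187, 172, 161, 141, 119, 112, 113, 116, 115, 118]
219 [104, 106, 102, 103, 104, 103, 100, 91, 77, 66, 79, 100, 127, 144, 152, 149, 148, 152, 160, 166, 164, 150, 128, 115, 115, 115, 117, 117]
p5
215 [108, 107, 105, 105, 103, 101, 104, 98, 68, 37, 30, 43, 52, 80, 103, 120, 121, 112, 104, 102, 101, 111, 113, 114, 113, 103, 92, 107]
217 [106, 104, 103, 101, 102, 104, 105, 85, 45, 27, 45, 137, 172, 159, 167, 182, 185, 194, 187, 170, 162, 141, 119, 113, 114, 116, 115, 116]
219 [105, 105, 103, 103, 102, 105, 104, 95, 78, 53, 47, 54, 80, 116, 140, 150, 148, 152, 159, 167, 167, 150, 125, 114, 115, 117, 115, 118]
now
215 [107, 108, 106, 104, 102, 101, 101, 101, 101, 88, 64, 42, 31, 31, 56, 89, 102, 106, 107, 101, 100, 110, 115, 113, 115, 103, 93, 107]
217 [105, 103, 102, 101, 100, 102, 105, 105, 106, 77, 33, 34, 72, 143, 172, 175, 174, 189, 188, 172, 164, 141, 119, 113, 114, 115, 118, 115]
219 [105, 103, 104, 103, 101, 103, 103, 105, 106, 87, 55, 31, 30, 55, 102, 144, 155, 152, 160, 167, 165, 151, 127, 114, 116, 116, 118, 117]
```

View pics/m6.png

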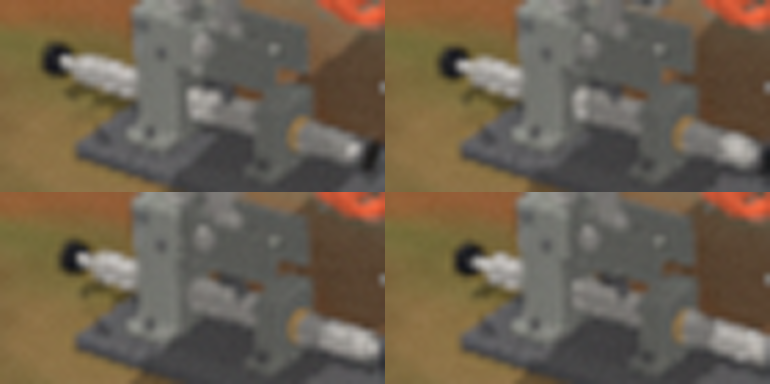

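```bash
python3 - <<'E'
from s3 import *
def kn(a):
    g=cv2.cvtColor(a,cv2.COLOR_RGB2GRAY).astype(float)[210:223,257:276]; w=np.clip(65-g,0,None); v,u=np.mgrid[210:223,257:276]; return np.array([(w*u).sum(),(w*v).sum()])/w.sum()
P={}
for f in("scene0","scene2","p1","p2","p3","p4","p5"): P[f]=kn(np.load(f+".npz")['p'])
P["now"]=np.mean([kn(manip.snapshot("scene")[0]) for _ in range(3)],0)
xs=np.arange(-190,-100,.1); pr=np.array([proj("scene",F(x,0,30)) for x in xs])
for k,p in P.items(): print(k,p.round(2),"x from u",xs[np.abs(pr[:,0]-p[0]).argmin()].round(1))
x,st=knee(); print(x,st["contact_force"]-np.load("f0.npy"),st["time"])
E
```

```text
scene0 [264.34 215.44] x from u -166.6
scene2 [264.41 215.43] x from u -166.4
p1 [266.47 215.91] x from u -158.0
p2 [266.57 215.89] x from u -157.6
p3 [266.59 215.86] x from u -157.5
p4 [266.64 215.95] x from u -157.3
p5 [267.56 216.51] x from u -153.6
now [269.27 216.89] x from u -146.7
-31.28727038193039 [ 1.5041988  -8.49352332  6.20007192] 44.5667
```

Estimates of the press: about 2.1 mm (knob), 2.9 mm (force), 3.4 mm (kinematics). I add about 1.2 mm of rod, then average force and knob readings.

```bash
cat > s5.py <<'E'
from s3 import *
def kn(a):
    g=cv2.cvtColor(a,cv2.COLOR_RGB2GRAY).astype(float)[210:223,257:276]; w=np.clip(65-g,0,None); v,u=np.mgrid[210:223,257:276]; return (w*u).sum()/w.sum()
def avg(n=12):
    f0=np.load("f0.npy"); F_=[];K=[]
    for _ in range(n): F_.append(manip.read_state()["contact_force"]-f0); K.append(kn(manip.snapshot("scene")[0]))
    x,st=knee(); print("x",round(x,2),"f",round(float(np.mean(F_,0)@ex),2),"knob",round(np.mean(K),3),look(),st["time"])
if __name__=="__main__":
    avg()
    run(np.arange(-35.3,-41,-.8),-32.9,13)
    avg()
E
python3 s5.py
```

```text
x -31.32 f 9.32 knob 269.265 [325.7, 327.11, 337.8] 45.1667
-35.3 [-31.89, 9.35, -0.47, 6.66, 45.57] [nan, 327.1, 337.8]
-36.1 [-32.53, 10.93, -0.19, 6.37, 45.97] [325.74, 327.1, 337.8]
-36.9 [-33.19, 10.29, -0.28, 5.43, 46.37] [325.74, 327.12, 337.8]
x -33.19 f 9.77 knob 269.51 [325.77, 327.11, 337.81] 47.0167
```

```bash
python3 - <<'E'
from s5 import *
run([-37.5,-38.0],-34.0,14)
avg(); manip.pause(.5); avg(6)
cv2.imwrite("pics/m7.png",cv2.resize(np.load("last.npy")[170:260,255:355,::-1],None,fx=6,fy=6,interpolation=cv2.INTER_CUBIC))
E
```

```text
-37.5 [-33.67, 10.19, -0.4, 6.86, 47.42] [325.76, 327.11, 337.8]
-38.0 [-34.04, 10.34, -1.27, 6.86, 47.82] [nan, 327.12, 337.79]
x -34.07 f 10.18 knob 269.523 [325.79, 327.12, 337.79] 48.4667
x -34.07 f 10.4 knob 269.525 [nan, 327.12, 337.8] 49.3167
```

View pics/m7.png

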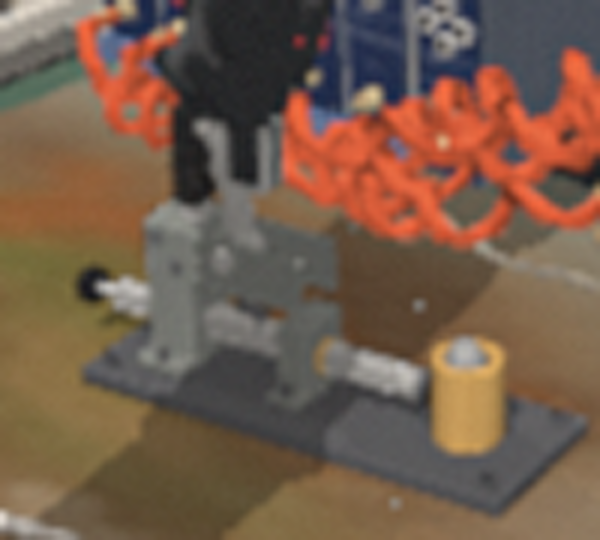

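The picture shows the sleeve seated on the pin with the tip visible (crop 465,350), the pad against it, and the fingers still holding the trigger. Averaged force is 10.3 N. Corrected for vertical friction that is about 11 N, or roughly 3.8 mm of press; kinematics gives about 4.9 and the knob about 2.3, so the press is close to half. I check the bystanders and hand in.

```bash
python3 - <<'E'
from s5 import *
a=manip.snapshot("scene")[0].astype(int); b=np.load("scene0.npz")['p'].astype(int); d=np.abs(a-b).sum(2)
for n,(u,v) in dict(narrow=(421,318),green1=(389,288),green2=(377,311),purple=(459,327),pink=(460,354),magnet=(302,278),dial=(240,253),slip=(234,221)).items(): print(n,d[v-10:v+10,u-10:u+10].mean().round(1),end="; ")
avg(6); manip.sign_off()
E
```

```text
narrow 18.7; green1 14.2; green2 10.9; purple 10.4; pink 14.7; magnet 38.4; dial 11.6; slip 10.4; x -34.05 f 10.05 knob 269.517 [nan, 327.11, 337.82] 49.7167
the job is handed in; nothing more can be done
```

The wide bronze sleeve is on the gauge pin, seated on the base plate and released. I handed the job in at 49.7 s with the closed fingers still holding the trigger squeezed. It took four strokes; the last one ended with the pad pressed in by an estimated 3.8 mm.

- **Sleeve:** it went down with almost no side force until it met the plate. The last picture shows the pin tip standing out of it. The third stroke slid it about 1.4 mm, and it then stopped against the pin.
- **Pad pressure:** the three estimates disagree. Trigger force, averaging 10.0 to 10.4 N (about 11 N after a friction correction), gives 3.8 mm. Knee travel gives about 4.9 mm, and the camera view of the rod's tail knob about 2.3 mm. All are well short of the 8 mm stop. The force is a little under the 12 N quoted for half pressed.
- **Force step explained late:** on the first two strokes the fingertip seemed to touch the lever below the knee, causing an extra force step. Raising the tool 10 mm removed it. The first stroke also ran to the trigger's own stop, with about 19 N on it.
- **Other objects:** comparing the scene before and after shows little change at the narrow sleeve, the look-alikes, the dial and the gauge block. The magnet's patch changed more (38 against 10 to 19). I took that for the arm's shadow and did not check further; the arm was never brought down near it.

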